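Push two cell packs home in the sowing gauge

TASK

Line the two grey six-cell packs up for sowing by pushing them gently along the table, with nothing picked up or pinched: the left pack fully home in the corner of the wooden gauge (its far end against the back batten, its left side against the side batten), and the right pack beside it, its far end also against the back batten and its left side against the left pack. Leave everything else on the table where it is.

Things in the scene. Friction and masses are not known exactly. Their poses are not given: they have to be found in the camera images.
- gauge: L-shaped stop of two pale wooden battens fixed to the table, 30 mm thick, 36 mm high. Origin: the inner corner of the L at table level; x points away from the robot, y to the left. Back batten: stop face x = 0, from y = 0 to -360 mm. Side batten: stop face y = 0, from x = 0 to -130 mm. The packs belong at -x, -y of the corner: homes (origin) left (-73, -47) mm, right (-73, -141) mm.
- pack_left: left one of two equal grey plastic six-cell packs, loose, 150 g, 66 mm high, open on top, long sides pointing away from the robot. Origin: on the underside. x along it to its far end, y to its left. Outer faces: far end x = +73, near end x = -61 mm, sides y = +-47 mm (+-44 between the corners), 6 to 56 mm above the table; thin flaps stand out up to 10 mm over the ends. Slides under 1 to 2 N.
- pack_right: right one of the two packs; same shape, weight and axes.
- clay_pot: small terracotta pot, loose, 61 mm across the rim, 59 mm high; origin at the centre of its underside. To be left alone.
- tamper: wooden tamping board with a knob, loose, 85x150x67 mm; origin under its centre. To be left alone.
- bottle_1: small amber dropper bottle, loose, 34 mm across, 102 mm high; origin under its centre. To be left alone.
There are look-alikes about, which are no part of the job. What is shaped like the pack_right but purple or red is not meant.

How it is judged:
By the outcome, as a careful person would: the job done as asked, in the order asked, and still so for the second after the job is handed in, with the robot touching nothing.
It also fails if it takes over 61 s, if anything falls off the work surface, if the arm or the gripper's body presses on something with over 40 N, if the wrist force passes 120 N, or if a joint passes its speed limit or range.

ROBOT

A 6-joint arm with a two-finger parallel gripper is mounted at the origin on a cart in front of the work surface, level with it; the furniture and walls round the work are solid. World frame = base frame: x ahead of the robot, y to its left, z up, the work surface at z = 0. Lengths are in m, angles in rad, forces in N, time in s.
With the tool pointing down it reaches from about 0.3 to 0.825 m from the base axis. Payload 5.4 kg.
Tool frame: the origin (TCP) lies at the very end of the fingers, on their centre line; the grasp point (between the pads) lies 19 mm behind it; z points along the fingers, y is the line along which they close (so a half turn about z gives the same grasp; the last joint's range is limited). The gripper opens to 92 mm and grips with 3 to 60 N. Pads are 20 mm wide; open, the fingers measure 128 mm over their backs; the gripper's body (75 mm by 189 mm) begins 69 mm behind the grasp point.
Start: joints at [-1.543, 0.158, 1.597, -0, 1.386, -0.21], TCP at [0.135, -0.559, 0.215] pointing down, gripper open.
Joint ranges: [-2.91, 2.91], [-0.94, 2.29], [0.18, 2.7], [-1.29, 4.43], [0.17, 2.64], [-3, 3]. Speed limits (rad/s): [2.57, 2.57, 3.14, 3.14, 3.14, 3.14].

INTERFACE

Orientations are given as a rotation vector (axis times angle).
In Python, from workcell import bot gives the robot as it stands. Calls block until the motion is done:
- bot.goto(position, orientation): joint-space move of the TCP to a pose.
- bot.line_to(position, rot=None, max_speed=0.15): straight line of the TCP; rot=None keeps the orientation; max_speed is the mean speed in m/s.
- bot.set_joints(angles): joint-space move.
- bot.set_gripper(opening, newtons=None): opening from 0.0 (shut) to 1.0 (fully open); newtons is the grip in N (None keeps the last); returns when the fingers have stopped.
- bot.hold(seconds).
- bot.inverse_kinematics(position, orientation): joint angles nearest the present ones, or None.
- bot.read_camera(name): name is "scene" or "top"; returns a dict with "pixels" (384x512x3 uint8, blue, green, red), "fx", "fy", "cx", "cy" (pixels), "k1" (the pictures are not rectified: a ray, as slopes to the right and down, at radius r is drawn at 1 + k1 r^2 times it, then the intrinsics apply), "R" (3x3) and "t" (3): a world point X has camera coordinates R X + t. Camera axes: x right, y down, z forward; pixel columns grow to the right and rows downward; lengths in m; the calibration is good to about 2 mm. A picture is of the moment at which its call begins. There is no depth.
A pose or a line that the arm cannot do raises bot.MotionError and nothing moves.
- bot.job_done(): hands the job in; it is judged then, once.
Readings, each from a call of its own:
- bot.current_clock(): time.
- bot.current_joints(): joint angles.
- bot.current_joint_vel(): joint speeds.
- bot.current_effort(): joint torques, N m.
- bot.current_ee_pos(): TCP position.
- bot.current_tool_rot(): TCP orientation.
- bot.current_contact_force(): force on the tool from outside, world axes, zero at the start.
- bot.current_ft_torque(): the same for the moment, N m.
- bot.current_opening(): opening from 0.0 (shut) to 1.0 (fully open).
- bot.current_grip_force(): force on a finger pad.
Only numpy, scipy, OpenCV 4.12 (cv2) and the standard library are available. Lean on these libraries where they do the work, as an engineer would, in place of code of your own. Each camera call takes 0.05 s, during which the arm holds its last target. There are 200 camera calls.

## Working session

There is one attempt and no reset: what is moved stays moved. The work goes in short steps, each a Python script; the robot and the scene stay as the last script left them, time stands still between calls to the robot, and variables do not carry over. Pictures are saved under pics/ and viewed, at most 10 in all, crops included, and the job is handed in when it is done.

```bash
mkdir -p pics; python3 - <<'E'
from workcell import bot
import cv2,numpy as np
for n in("scene","top"):
    c=bot.read_camera(n); cv2.imwrite(f"pics/{n}0.png",cv2.resize(c["pixels"],(768,576)))
    R=np.array(c["R"]);print(n,c["fx"],c["cx"],c["cy"],c["k1"],(-R.T@np.array(c["t"])).round(3),R.round(3).tolist())
print(bot.current_clock(),bot.current_tool_rot())
E
```

```text
scene 378.65617167023476 258.46990006345766 194.92659745834075 -0.045238922078596144 [0.087 0.52  0.844] [[-0.716, -0.698, 0.008], [-0.546, 0.553, -0.63], [0.435, -0.455, -0.777]]
top 457.5692023046547 252.9711560842006 188.73677292351343 -0.12330140656297005 [0.274 0.03  1.599] [[-0.011, -1.0, -0.016], [-0.984, 0.014, -0.179], [0.18, 0.014, -0.984]]
0.1 [-3.11771210e+00 -3.72333438e-01 -2.56648265e-04]
```

View pics/scene0.png

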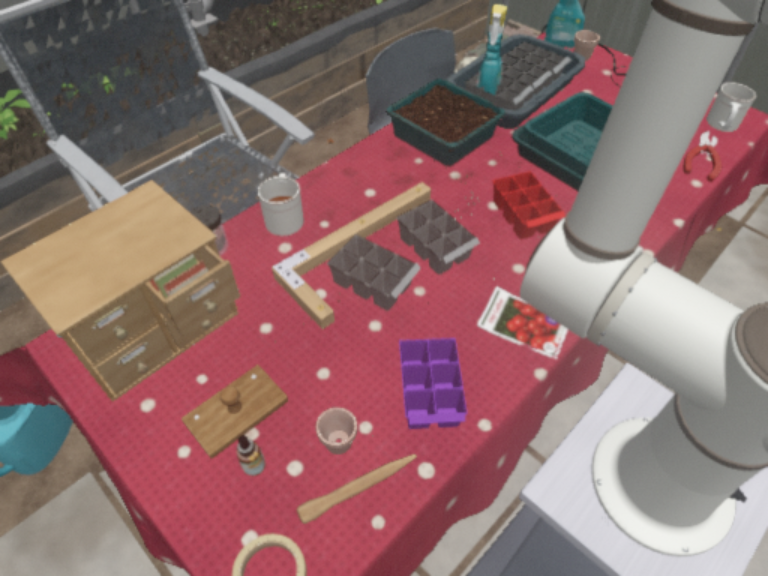

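View pics/top0.png

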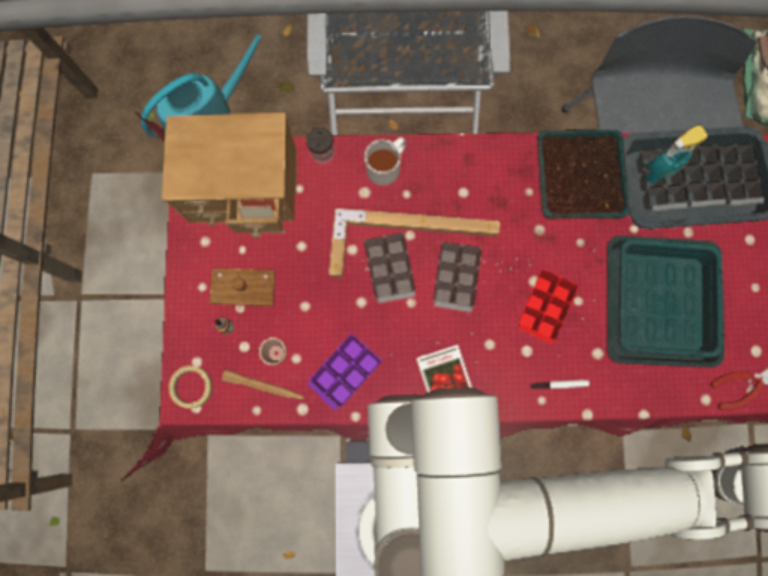

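The top view (768x576) shows two grey packs at about (390,267) and (458,276), with the gauge's inner corner at about (345,232). The look-alikes are a purple pack at (345,371), a red one at (548,306), and a grey tray of cells at (700,175). The two grey six-cell packs beside the gauge fit the description. I'll confirm that in one enlarged crop.

```bash
cat > h.py <<'E'
import cv2,numpy as np
from workcell import bot
def px2pt(c,uv,z):
    "raw pixels -> world points on plane z"
    R=np.array(c["R"]);C=-R.T@np.array(c["t"]);uv=np.atleast_2d(uv).astype(float)
    d=np.c_[(uv[:,0]-c["cx"])/c["fx"],(uv[:,1]-c["cy"])/c["fy"]];u=d.copy()
    for _ in range(10): u=d/(1+c["k1"]*(u**2).sum(1,keepdims=True))
    w=np.c_[u,np.ones(len(u))]@R
    return (C+w*((z-C[2])/w[:,2])[:,None])[:,:2]
E
python3 - <<'E'
from h import *
c=bot.read_camera("top");im=c["pixels"]
cv2.imwrite("pics/crop1.png",cv2.resize(im[132:216,205:345],None,fx=5.7,fy=5.7,interpolation=cv2.INTER_CUBIC))
E
```

```text
(no output)
```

View pics/crop1.png

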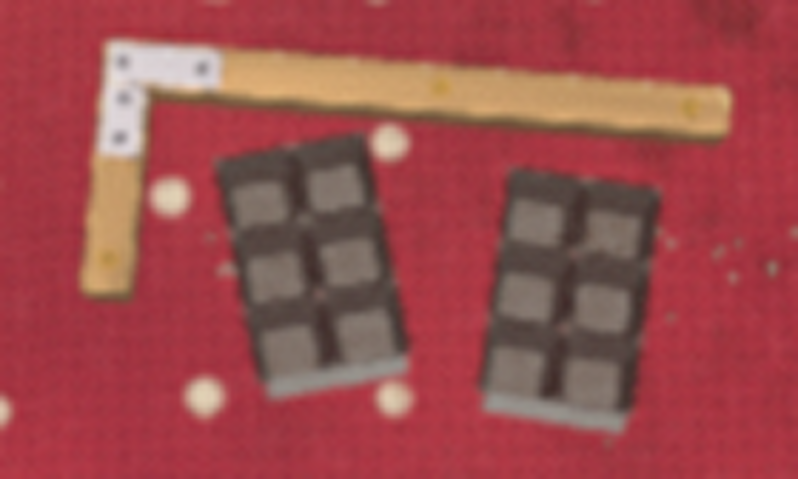

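The crop confirms two dark-grey six-cell packs: left one centred near (312,262), right one near (570,298). The gauge's stop edges run from (150,90) to (728,130) and from (147,95) to (133,290). Next I'll measure all of these.

```bash
cat >> h.py <<'E'
def packs(c):
    "rim rectangles of the grey packs near the gauge: (centre, size, yaw of long axis) left to right, rim plane 0.056"
    im=c["pixels"];hsv=cv2.cvtColor(im,cv2.COLOR_BGR2HSV)
    m=((hsv[...,1]<90)&(hsv[...,2]<175)).astype(np.uint8)
    k=np.zeros_like(m);k[132:216,205:345]=1
    m=cv2.morphologyEx(m*k,cv2.MORPH_CLOSE,np.ones((3,3)));m=cv2.morphologyEx(m,cv2.MORPH_OPEN,np.ones((5,5)))
    out=[]
    for q in cv2.findContours(m,cv2.RETR_EXTERNAL,cv2.CHAIN_APPROX_NONE)[0]:
        if cv2.contourArea(q)<400: continue
        p=px2pt(c,q[:,0,:],0.056).astype(np.float32)
        (cx,cy),(a,b),t=cv2.minAreaRect(p*1000)
        if a<b: a,b,t=b,a,t+90
        out.append((np.array([cx,cy])/1000,(a,b),np.deg2rad((t+90)%180-90)))
    return sorted(out,key=lambda o:-o[0][1])
E
python3 - <<'E'
from h import *
c=bot.read_camera("top")
for o in packs(c): print(o[0].round(4),np.round(o[1],1),np.rad2deg(o[2]).round(2))
f=lambda x,y:((x+.5)/5.7-.5+205,(y+.5)/5.7-.5+132)
print(px2pt(c,[f(150,90),f(728,130),f(147,95),f(133,290)],.036).round(4))
# wood lower edge by mask: per column
im=c["pixels"].astype(int);b,g,r=im[...,0],im[...,1],im[...,2]
w=(g>100)&(g-b>25)
col=range(248,330,4);e=[]
for x in col:
    rows=np.where(w[136:165,x])[0]+136
    if len(rows): e.append((x,rows.max()+.5))
p=px2pt(c,e,.036);k=np.polyfit(p[:,1],p[:,0],1);print("back x=",k,np.rad2deg(np.arctan(-k[0])),"res mm",(1e3*np.abs(np.polyval(k,p[:,1])-p[:,0])).max())
e=[(np.where(w[y,215:235])[0].max()+215.5,y) for y in range(160,182,2)]
p=px2pt(c,e,.036);k=np.polyfit(p[:,0],p[:,1],1);print("side y=",k,np.rad2deg(np.arctan(k[0])))
for s in [f(218,160),f(365,135),f(268,377),f(405,360),f(510,170),f(660,188),f(625,412),f(483,393)]: print(px2pt(c,s,.056).round(4))
E
```

```text
[0.591  0.0299] [150.2  90.3] 10.76
[ 0.5688 -0.1245] [149.7  88.1] -9.51
[[ 0.7093  0.1288]
 [ 0.6785 -0.2288]
 [ 0.7061  0.1306]
 [ 0.5829  0.1394]]
back x= [0.08560912 0.69318165] -4.893110774602108 res mm 21.73273690093136
side y= [-0.1293652   0.21594505] -7.371142115233007
[[0.6589 0.0861]]
[[ 0.6732 -0.0037]]
[[0.5246 0.0571]]
[[ 0.5338 -0.0252]]
[[ 0.65   -0.0914]]
[[ 0.6375 -0.1824]]
[[ 0.5004 -0.1561]]
[[ 0.5131 -0.0715]]
```

```bash
cat >> h.py <<'E'
from scipy.spatial.transform import Rotation as Ro
PSI=np.deg2rad(-4.9);G=Ro.from_euler('z',PSI);O=np.array([.7094,.130,0])
W=lambda x,y,z:O+G.apply([x,y,z])
DOWN=Ro.from_matrix(np.diag([1,-1,-1.]))
FWD=(G*Ro.from_euler('y',-20,degrees=True)*DOWN).as_rotvec()
LAT=lambda s=1,t=12:(G*Ro.from_euler('x',t,degrees=True)*Ro.from_euler('z',90*s,degrees=True)*DOWN).as_rotvec()
def force(): return G.inv().apply(bot.current_contact_force())
def press(x,y,z,ax,end,thr,step=.002,v=.04):
    "step along gauge axis ax until end or until force along it has risen by thr"
    p=[x,y,z];f0=force()[ax];log=[]
    while p[ax]<end:
        p[ax]=min(p[ax]+step,end);bot.line_to(W(*p),max_speed=v)
        f=force()[ax]-f0;log.append(round(float(f),1))
        if -f>thr: break
    print("stop",np.round(p,4),"f",log,"t",round(bot.current_clock(),2));return p
E
python3 - <<'E'
from h import *
a=W(-.213,-.110,.15)
for r in (FWD,LAT(1),LAT(-1)): print(bot.inverse_kinematics(a,r), bot.inverse_kinematics(W(-.07,-.26,.15),r))
E
```

```text
[-0.19377296 -0.29907435  2.20107782  0.04745735  0.89295626  1.43925183] [-0.4528031   0.09884956  1.83545224  0.15922333  0.88606915  1.12266552]
[-0.30920751 -0.01410708  1.92601346  0.21302993  1.28308314 -0.28981712] [-0.48915218  0.38277676  1.47097236  0.19618992  1.37486621 -0.450345  ]
[-0.30920751 -0.01410708  1.92601346  0.21302993  1.28308314  2.85177553] [-0.48915218  0.38277676  1.47097236  0.19618992  1.37486621  2.69124765]
```

```bash
python3 - <<'E'
from h import *
bot.set_gripper(0.5)
bot.goto(W(-.213,-.108,.16),FWD);print(bot.current_clock(),force().round(2))
bot.line_to(W(-.213,-.108,.022),max_speed=.12);print(bot.current_clock(),force().round(2))
bot.line_to(W(-.165,-.108,.022),max_speed=.05);print(bot.current_clock(),force().round(2))
c=bot.read_camera("top");s=bot.read_camera("scene")
cv2.imwrite("pics/p2.png",np.hstack([cv2.resize(c["pixels"][120:250,190:345],(400,336)),cv2.resize(s["pixels"][100:260,150:340],(399,336))]))
E
```

```text
3.475 [-0.71 -0.11 -0.5 ]
4.775 [ 0.27 -0.45  0.33]
5.8833 [-0.02 -0.06 -0.18]
```

View pics/p2.png

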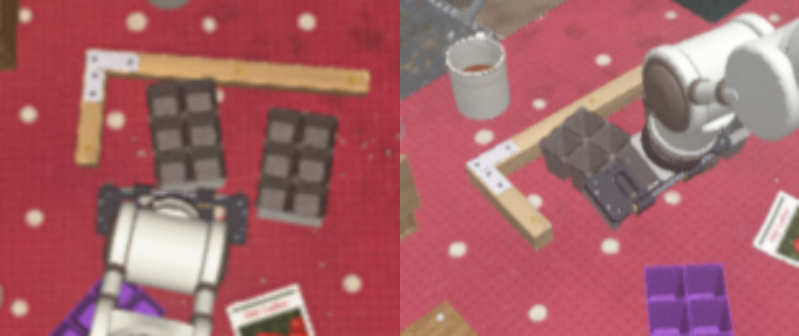

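The pack (top panel, centre about (187,132)) has slid forward and is squaring up, with its far end nearly at the batten. I'll keep pushing to contact, then push sideways.

```bash
python3 - <<'E'
from h import *
p=press(-.165,-.108,.022,0,-.128,4)
bot.line_to(W(p[0]-.03,p[1],.022),max_speed=.15)
bot.line_to(W(p[0]-.03,p[1],.14),max_speed=.25)
bot.set_gripper(0.6)
bot.goto(W(-.070,-.190,.14),LAT(1))
c=bot.read_camera("top")
cv2.imwrite("pics/p3.png",cv2.resize(c["pixels"][120:250,190:345],(620,520)))
print(bot.current_clock())
E
```

```text
stop [-0.155 -0.108  0.022] f [-0.4, 0.3, 0.0, -0.3, -4.1] t 7.23
10.1917
```

View pics/p3.png

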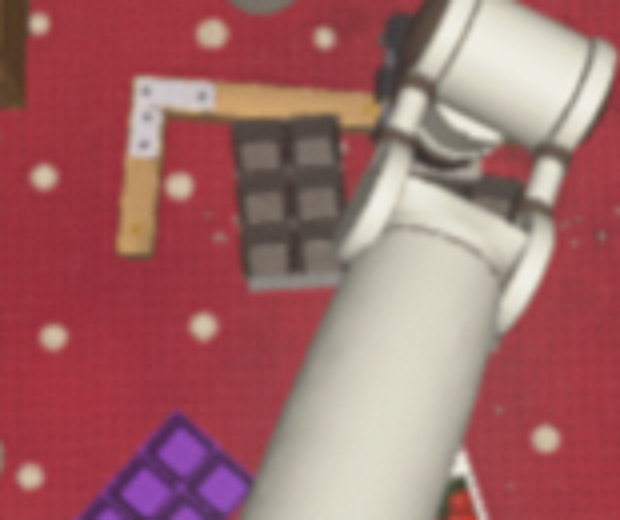

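The left pack's far end is at the batten at (235–335,118), but it's still turned a few degrees counter-clockwise. The sideways bar will square it up.

```bash
python3 - <<'E'
from h import *
bot.line_to(W(-.072,-.187,.14),max_speed=.2)
bot.line_to(W(-.072,-.187,.022),max_speed=.12);print(force().round(2))
bot.line_to(W(-.072,-.118,.022),max_speed=.06);print(bot.current_clock(),force().round(2))
p=press(-.072,-.118,.022,1,-.085,6)
bot.line_to(W(p[0],p[1]-.02,.022),max_speed=.15)
bot.line_to(W(p[0],p[1]-.02,.14),max_speed=.25)
bot.set_gripper(0.5)
bot.goto(W(-.19,-.25,.14),FWD)
c=bot.read_camera("top");s=bot.read_camera("scene")
cv2.imwrite("pics/p4.png",np.hstack([cv2.resize(c["pixels"][120:250,190:345],(400,336)),cv2.resize(s["pixels"][100:260,150:340],(399,336))]))
print(bot.current_clock())
E
```

```text
[-0.15 -1.74  0.38]
12.875 [ 0.4   0.49 -0.5 ]
stop [-0.072 -0.098  0.022] f [-0.4, -1.6, -1.6, -0.1, -0.1, -1.3, -0.8, -0.9, -3.9, -9.8] t 15.38
17.8833
```

View pics/p4.png

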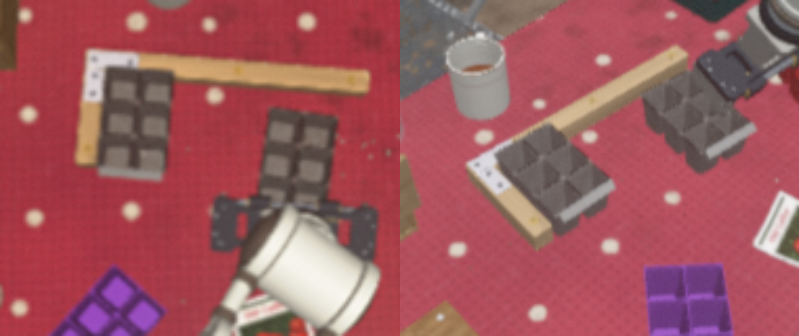

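The left pack is now square and against the side batten (top panel, about (133,122)). Next is a gentle forward push to seat it, then the right pack.

```bash
python3 - <<'E'
from h import *
bot.goto(W(-.185,-.054,.12),FWD)
bot.line_to(W(-.185,-.054,.022),max_speed=.15)
bot.line_to(W(-.162,-.054,.022),max_speed=.06)
p=press(-.162,-.054,.022,0,-.128,6)
bot.line_to(W(p[0]-.035,p[1],.022),max_speed=.15)
bot.line_to(W(p[0]-.035,p[1],.12),max_speed=.25)
# right pack: forward, short of batten
bot.goto(W(-.225,-.262,.12),FWD)
bot.line_to(W(-.225,-.262,.022),max_speed=.15)
bot.line_to(W(-.160,-.262,.022),max_speed=.06);print(force().round(2))
bot.line_to(W(-.20,-.262,.022),max_speed=.15)
bot.line_to(W(-.20,-.262,.14),max_speed=.25)
bot.set_gripper(.6)
bot.goto(W(-.09,-.345,.14),LAT(1))
c=bot.read_camera("top")
cv2.imwrite("pics/p5.png",cv2.resize(c["pixels"][120:250,190:345],(620,520)))
print(bot.current_clock())
E
```

```text
stop [-0.142 -0.054  0.022] f [-1.1, 0.7, -0.6, -0.1, -0.5, 0.1, -0.2, -0.7, -0.6, -6.2] t 22.52
[-0.12 -0.07 -0.13]
29.1583
```

View pics/p5.png

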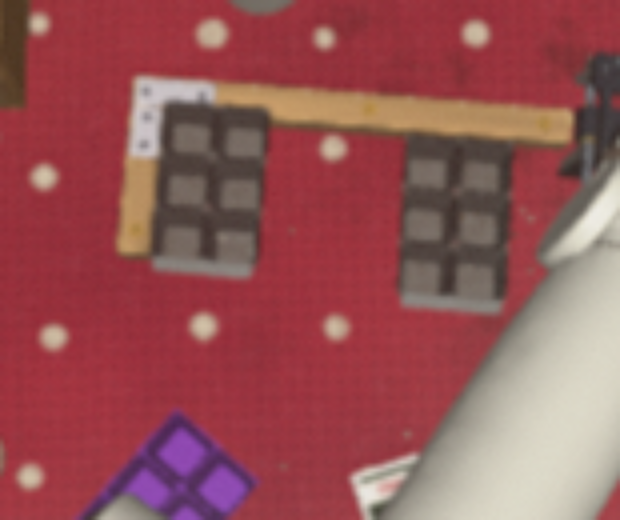

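The left pack is home in the corner at (210,185). The right pack is square at (455,220) and about 17 mm short of the batten. Now I'll push it left, then forward.

```bash
python3 - <<'E'
from h import *
bot.line_to(W(-.086,-.345,.022),max_speed=.15)
bot.line_to(W(-.086,-.208,.022),max_speed=.07);print(bot.current_clock(),force().round(2))
p=press(-.086,-.208,.022,1,-.180,5)
bot.line_to(W(p[0],p[1]-.02,.022),max_speed=.15)
bot.line_to(W(p[0],p[1]-.02,.12),max_speed=.25)
bot.set_gripper(.5)
bot.goto(W(-.195,-.141,.12),FWD)
bot.line_to(W(-.195,-.141,.022),max_speed=.15)
bot.line_to(W(-.164,-.141,.022),max_speed=.06)
p=press(-.164,-.141,.022,0,-.128,5)
bot.line_to(W(p[0]-.035,p[1],.022),max_speed=.15)
bot.line_to(W(p[0]-.035,p[1],.14),max_speed=.25)
bot.goto(W(-.15,-.42,.16),LAT(1))
print(bot.current_clock())
c=bot.read_camera("top");s=bot.read_camera("scene")
for o in packs(c): print(G.inv().apply(np.r_[o[0],0]-O).round(4),np.round(o[1],1),np.rad2deg(o[2]-PSI).round(2))
cv2.imwrite("pics/p6.png",np.hstack([cv2.resize(c["pixels"][130:210,200:300],(400,320),interpolation=2),cv2.resize(s["pixels"][120:216,170:290],(400,320),interpolation=2)]))
E
```

```text
32.2 [-0.53  0.7   0.05]
stop [-0.086 -0.19   0.022] f [-0.9, -1.1, 0.4, -0.9, -0.8, -0.7, -1.2, -0.8, -5.2] t 34.45
stop [-0.146 -0.141  0.022] f [-0.3, -0.2, 0.5, 0.6, -0.7, 0.9, 0.2, 0.1, -5.4] t 40.87
43.675
[-0.0726 -0.0882  0.    ] [188.5 154.1] 88.05
```

View pics/p6.png

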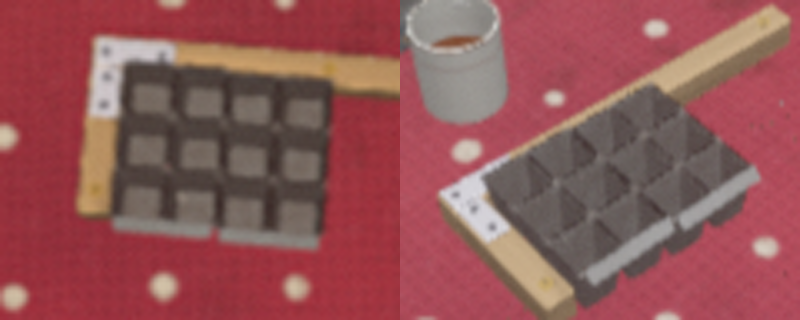

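The packs are side by side (top panel (165,145) and (275,155)). The right one still lags by about 2 mm and is slightly turned: its near flap steps at (215,240). One firmer forward nudge on its left part, then a short sideways press.

```bash
python3 - <<'E'
from h import *
bot.goto(W(-.180,-.133,.10),FWD)
bot.set_gripper(.3)
bot.line_to(W(-.180,-.133,.022),max_speed=.2)
bot.line_to(W(-.152,-.133,.022),max_speed=.08)
p=press(-.152,-.133,.022,0,-.132,12)
bot.line_to(W(p[0]-.035,p[1],.022),max_speed=.2)
bot.line_to(W(p[0]-.035,p[1],.10),max_speed=.3)
print(bot.current_clock())
if bot.current_clock()<52:
    bot.goto(W(-.070,-.215,.11),LAT(1));bot.set_gripper(.6)
    bot.line_to(W(-.070,-.215,.022),max_speed=.2)
    bot.line_to(W(-.070,-.196,.022),max_speed=.08)
    p=press(-.070,-.196,.022,1,-.182,8)
    bot.line_to(W(-.07,p[1]-.03,.022),max_speed=.2)
    bot.line_to(W(-.07,p[1]-.03,.15),max_speed=.3)
print(bot.current_clock())
c=bot.read_camera("top");s=bot.read_camera("scene")
cv2.imwrite("pics/p7.png",np.hstack([cv2.resize(c["pixels"][130:210,200:300],(400,320),interpolation=2),cv2.resize(s["pixels"][120:216,170:290],(400,320),interpolation=2)]))
E
```

```text
stop [-0.144 -0.133  0.022] f [-1.0, -0.8, -4.1, -12.5] t 48.09
48.825
stop [-0.07  -0.188  0.022] f [0.3, -0.4, -4.8, -9.0] t 52.93
53.8083
```

View pics/p7.png

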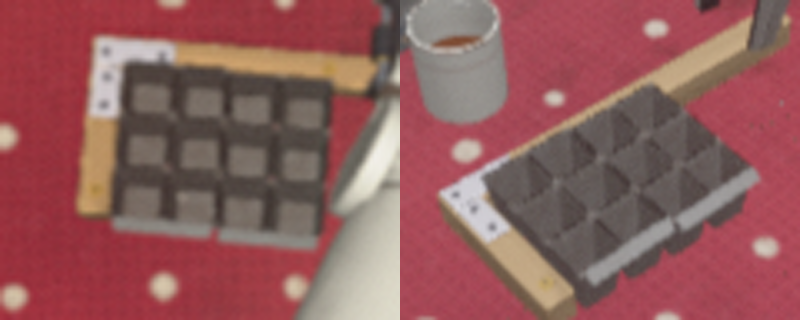

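Both packs sit against the stops with no visible gaps, and the contacts were firm in both directions. I'm handing in the job.

```bash
python3 -c "
from workcell import bot
print(bot.job_done())"
```

```text
the job is handed in; nothing more can be done
None
```

Both grey packs are lined up in the gauge, the left one in the corner and the right one beside it against the back batten, and the job was handed in at about 54 s with the arm clear; in the pictures nothing near the gauge was disturbed, though I took no final whole-table view.

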